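# Hold an ampoule over its rack place for the second-person check

## Robot

A 7-joint arm with a two-finger parallel gripper is mounted at the origin on the work surface. World frame = base frame: x ahead of the robot, y to its left, z up, the work surface at z = 0. Lengths are in m, angles in rad, forces in N, time in s.
With the tool pointing down it reaches from about 0.4 to 0.85 m from the base axis. Payload 10.4 kg.
Tool frame: the origin (TCP) lies midway between the tips of the shut fingers; the grasp point (between the pads) lies 19 mm behind it (manip.tcp_to_grasp is the distance from the TCP to the grasp point, in m); z points along the fingers, y is the line along which they close (so a half turn about z gives the same grasp; the last joint's range is limited). The gripper opens to 85 mm and grips with 20 to 120 N. Pads are 22 mm wide; open, the fingers measure 114 mm over their backs; the gripper's body (76 mm by 85 mm) begins 54 mm behind the grasp point. The pads swing forward as they close: fully open they stand 13 mm farther back than shut.
Start: joints at [1.086, 0.332, -0.065, 1.46, 0.022, 1.35, -0.088], TCP at [0.278, -0.56, 0.231] pointing down, gripper open.
Joint ranges: [-2.6, 2.6], [-0.5, 2.12], [-1.47, 1.34], [0.16, 2.42], [-1.27, 4.41], [0.06, 2.06], [-2.6, 2.6]. Speed limits (rad/s): [2.22, 2.22, 2.79, 2.79, 3.14, 3.14, 3.14].

## Interface

Orientations are given as a unit quaternion [x, y, z, w].
In Python, from workcell import manip gives the robot as it stands.
- The arm moves only by the shell command python3 -m jog 'ROWS' [FORCE]. ROWS is a JSON object of lists of equal length, an entry for each row: "offset": the shift along the world's x, y, z in m, a list of three; "yaw": the turn about the world's z in degrees; "jaw": the closure, from 0 (fully open) to 1 (shut). A call has 1 to 20 rows; each row shifts and turns the commanded pose from where the row before left it; what a row does not reach is not made up. A row lasts 1/12 s, in which the tool goes at most 41.7 mm and 7.16 degrees, less where a joint would pass 70% of its speed; a pose out of reach is approached as far as the arm can. A call is refused whole if a number of a shift passes 0.0417 or a number of a turn 7.16, either way. A call with a gripper value outside its range is refused whole. The fingers move at their own pace and stop on an object; FORCE is the grip in N (left out, the last holds). Time passes only in rows, so rows that do not move let the fingers close. It gives the time, the measured TCP pose, the force, the opening and the grip force at its end, in the units of the state.
- manip.get_obs(): the state, without advancing time (a new reading comes with each control period).
- manip.camera(name): name is "side" or "top" or "wrist"; returns a dict with "frame" (420x560x3 uint8, red, green, blue), "camera_matrix" (3x3 intrinsics, pixels), "distortion" ([k1, k2, p1, p2, k3] as OpenCV has them; the pictures are not rectified), "eye" and "attitude" of the camera in the world; the wrist camera has in their place "hand_eye" (4x4, takes a point from camera to tool coordinates, whose origin is the TCP and whose axes are the flange's). Camera axes: x right, y up, looking along -z (the intrinsics and any distortion apply to the point x, -y, -z); pixel columns grow to the right and rows downward; lengths in m; the calibration is good to about 2 mm. A picture is of the moment at which its call begins: read the wrist's pose just before it. There is no depth.
- manip.hand_in(): hands the job in; it is judged then, once.
Trained networks look in a picture, given as the dict that the camera call returned (one of the last four; its "shot" number tells which), for a name from the list of things; names that differ only in an ending like _2 or _b are one class to them, and where a whole thing is asked for, a point or a joint stands for the part that bears it (a point fixed in the world has none). Each returns a list of dicts, best first, with "score" (0 to 1); they miss things now and then, are a little off and sometimes report something else, mostly with a low value. They report only what shows in the picture. A call takes as long as a camera call. They do not tell look-alikes from the thing itself.
- manip.masks_of(picture, name): "region" (420x560 bool, what is visible of it).
- manip.tip_of(picture, name): "at" ([x, y, z] in m, in world coordinates, good to about 4 mm: a listed point, or the origin of a listed thing).
The state is a dict: "clock": time; "joint_pos": joint angles; "joint_velocities": joint speeds; "tau": joint torques, N m; "position": TCP position; "ee_rot": TCP orientation; "ft_force": force on the tool from outside, world axes, zero at the start; "torque": the same for the moment, N m; "grip_width": opening from 0.0 (shut) to 1.0 (fully open); "grasp_force": force on a finger pad.
Only numpy, scipy, OpenCV 4.12 (cv2) and the standard library are available. Lean on these libraries where they do the work, as an engineer would, in place of code of your own. Each camera call takes 0.05 s, during which the arm holds its last target. There are 200 camera calls.

## Task

For the two-person check, take the amber ampoule with the blue band out of its small white stand, carry it over the zinc divider and hold it upright in the gripper over the one free hole of the clear rack clamped in the green vise, the hole marked by the blue collar: centred on the collar, its foot about 1 cm above it. The ampoule must touch neither the collar nor the rack nor anything else on the way, and all other things stay where they are. Finish while holding it still there; do not put it down or let go.

Things in the scene. Friction and masses are not known exactly. Their poses are not given: they have to be found in the camera images.
- ampoule: The amber glass ampoule to carry: 84 mm tall, about 22 g, a cylinder 18 mm in diameter up to 52 mm above the foot (grip here; rigid), then a thin neck with a blue band at about 61 mm and a tip about 10 mm wide or less. It stands upright and loose in the white stand, its foot 5 mm above the work surface. Origin: centre of its flat foot; z up along the ampoule.
- stand: Fixed white plastic block 56 x 56 x 20 mm on the work surface, with one blind hole in its top centre, 21 mm wide and 15 mm deep, in which the amber ampoule stands. Origin: centre of its underside, z up.
- collar: Fixed flat blue plastic ring lying on top of the rack around its one free hole: 34 mm outside, 25 mm inside diameter, 5 mm thick; which of the four holes it marks varies. Origin: centre of its underside (on the rack's top, 110 mm above the work surface), z up.
- collar_mouth (a point): Centre of the upper face of the blue collar, 115 mm above the work surface, z up: the ampoule's foot is to hover about 10 mm above this point.
- vise: Fixed green vise, 164 mm long along its x, jaws 85 mm wide, screw handle to -x, clamping the clear glass rack: a block 46 (vise x) x 180 (vise y) x 55 mm, its top 110 mm above the work surface, with holes 23 mm wide, 48 mm deep at vise y -63, -21, 21, 63 mm; three hold other ampoules, which rise 36 mm above the rack. Origin: midway between the jaws, at the underside; z up.
- divider: Fixed upright zinc sheet on the shelf between the stand (robot's right) and the vise (left): 460 mm long along its x, 6 mm thick along its y, 100 mm high. Origin: centre of its underside, z up.
- mortar: Speckled grey stoneware mortar, 112 mm across and 75 mm high, with its pestle fixed in it, leaning and reaching about 115 mm high. Bystander. Origin: centre of underside.
- pill_bottle: Blue plastic pill bottle with white cap, 48 mm in diameter, 85 mm high. Bystander. Origin: centre of underside.
- amber_jar: Amber jar with black cap, 60 mm in diameter, 100 mm high. Bystander. Origin: centre of underside.
- spatula: Steel counting spatula, 200 mm long, lying along its own x. Bystander.
- med_cup: Small white medicine cup, 40 mm across, 35 mm high. Bystander. Origin: centre of underside.
- racked_a: Greenish glass ampoule with a red band, same shape and size as the amber one, standing loose in a rack hole, its foot 62 mm above the work surface. Bystander. Origin: centre of its flat foot; z up along the ampoule.
- racked_b: Greenish glass ampoule with a yellow band, same shape and size as the amber one, standing loose in a rack hole, its foot 62 mm above the work surface. Bystander. Origin: centre of its flat foot; z up along the ampoule.
- racked_c: Greenish glass ampoule with a green band, same shape and size as the amber one, standing loose in a rack hole, its foot 62 mm above the work surface. Bystander. Origin: centre of its flat foot; z up along the ampoule.
Things that resemble listed ones, but are neither listed nor needed, are in the scene too. What is shaped like the stand but black is not meant.

How it is judged:
On the way, in this order (a step that is already met when the one before it is completed fails the run):
1. the amber ampoule is lifted clear of its stand in the gripper (z of ampoule in the frame of stand above 0.03 m and contact force between the fingers and ampoule above 1 N), for 0.1 s.
2. it has passed over the divider, its foot higher than the divider's top (y of ampoule in the frame of divider above 0.01 m and z of ampoule in the frame of divider above 0.1 m and contact force between the fingers and ampoule above 1 N), for 0.05 s.
At the end, for the whole second after the job is handed in: The gripper still holds the amber ampoule, still (under 20 mm/s), upright within 0.1 rad, its foot's centre within 5 mm of the collar's centre seen from above and 4 to 18 mm above the collar's upper face, touching neither collar nor rack (horizontal distance between ampoule and collar_mouth below 0.005 m and z of ampoule in the frame of collar_mouth between 0.004 and 0.018 m and angle between ampoule's own z axis and vertical below 0.1 rad and linear speed of ampoule below 0.02 m/s and contact force between ampoule and vise below 0.05 N and contact force between ampoule and collar below 0.05 N and contact force between the fingers and ampoule above 1 N); the arm keeps its last pose, push and grip.
It fails at once if the ampoule touches the collar, rack or vise (contact force between ampoule and vise above 0.2 N or contact force between ampoule and collar above 0.2 N).
It fails at once if the ampoule hits the divider or another thing (contact force between ampoule and divider above 0.2 N or contact force between ampoule and racked_a above 0.2 N or contact force between ampoule and racked_b above 0.2 N or contact force between ampoule and racked_c above 0.2 N or contact force between ampoule and mortar above 0.2 N or contact force between ampoule and pill_bottle above 0.2 N or contact force between ampoule and amber_jar above 0.2 N or contact force between ampoule and spatula above 0.2 N or contact force between ampoule and med_cup above 0.2 N).
It fails at once if the ampoule is taken round the divider instead of over it (y of ampoule in the frame of divider between -0.01 and 0.01 m and z of ampoule in the frame of divider below 0.1 m).
It fails at once if another thing is moved more than 15 mm (distance of any of racked_a, racked_b, racked_c, mortar, pill_bottle, amber_jar, spatula, med_cup from where it was at the start of the episode above 0.015 m).
It also fails if it takes over 42 s, if anything falls off the work surface, if the arm or the gripper's body presses on something with over 40 N, if the wrist force passes 120 N, or if a joint passes its speed limit or range.

## Working session

There is one attempt and no reset: what is moved stays moved. The work goes in short steps, Python scripts to look and compute and a shell command to move; the robot and the scene stay as the last step left them, time stands still between calls to the robot, and variables do not carry over. Pictures are saved under pics/ and viewed, at most 10 in all, crops included, and the job is handed in when it is done.

```bash
mkdir -p pics; cat > h.py <<'E'
from workcell import manip
import numpy as np, cv2
from scipy.spatial.transform import Rotation as R
def save(n,f): cv2.imwrite('pics/'+n,cv2.cvtColor(f,cv2.COLOR_RGB2BGR))
E
python3 - <<'E'
from h import *
o=manip.get_obs(); print(o['clock'],o['position'],o['ee_rot'],manip.tcp_to_grasp)
ims=[]
for c in ['side','top']:
    p=manip.camera(c); save(c+'0.png',p['frame']); print(c,p['eye'],p['attitude'],p['camera_matrix'],p['distortion'])
    for n in ['ampoule','stand','collar','collar_mouth','vise','divider','racked_a','mortar','pill_bottle','amber_jar']:
        print(n,[(round(d['score'],2),np.round(d['at'],3).tolist()) for d in manip.tip_of(p,n)][:4])
E
```

```text
0.0 [ 0.2782963  -0.55916954  0.23049195] [ 9.73457760e-01  2.28865529e-01 -2.01135904e-04 -7.20525673e-04] 0.0187
side [0.34167844 0.89706578 0.64728446] [-0.0589142   0.507999    0.85273838 -0.1063174 ] [[424.68526051   0.         283.91799465]
 [  0.         424.68526051 200.38383557]
 [  0.           0.           1.        ]] [-0.04228325  0.          0.          0.          0.        ]
ampoule [(0.45, [0.454, -0.184, 0.006])]
stand [(0.75, [0.458, -0.187, -0.005]), (0.65, [0.563, -0.156, 0.001]), (0.53, [0.351, -0.202, 0.004])]
collar [(0.53, [0.54, 0.245, 0.108])]
collar_mouth [(0.49, [0.537, 0.246, 0.113])]
vise [(0.94, [0.534, 0.226, 0.001]), (0.63, [0.555, 0.008, 0.002])]
divider [(0.71, [0.555, 0.009, 0.005])]
racked_a []
mortar [(0.86, [0.707, -0.159, -0.0]), (0.68, [0.553, 0.006, 0.002]), (0.24, [0.354, -0.34, 0.007])]
pill_bottle [(0.63, [0.372, -0.091, 0.003])]
amber_jar [(0.62, [0.761, 0.136, -0.004])]
top [ 0.52337237 -0.0392524   0.99725315] [ 0.0130659  -0.0170349  -0.70267287  0.7111891 ] [[389.73876813   0.         280.35021879]
 [  0.         389.73876813 212.6865939 ]
 [  0.           0.           1.        ]] [-0.07992068  0.          0.          0.          0.        ]
ampoule [(0.63, [0.452, -0.186, 0.004])]
stand [(0.98, [0.359, -0.198, -0.0]), (0.75, [0.564, -0.158, 0.004]), (0.7, [0.458, -0.185, -0.003])]
collar [(0.48, [0.534, 0.248, 0.112]), (0.42, [0.557, 0.007, 0.006])]
collar_mouth [(0.38, [0.539, 0.245, 0.115])]
vise [(0.83, [0.533, 0.224, 0.0]), (0.52, [0.711, -0.155, -0.002])]
divider [(0.73, [0.557, 0.005, 0.003]), (0.28, [0.518, 0.163, 0.065])]
racked_a [(0.52, [0.545, 0.288, 0.063]), (0.47, [0.519, 0.159, 0.063]), (0.42, [0.53, 0.202, 0.06]), (0.42, [0.349, -0.335, -0.0])]
mortar [(0.93, [0.71, -0.158, -0.003])]
pill_bottle [(0.55, [0.37, -0.089, -0.003])]
amber_jar [(0.95, [0.762, 0.131, 0.001])]
```

View pics/top0.png

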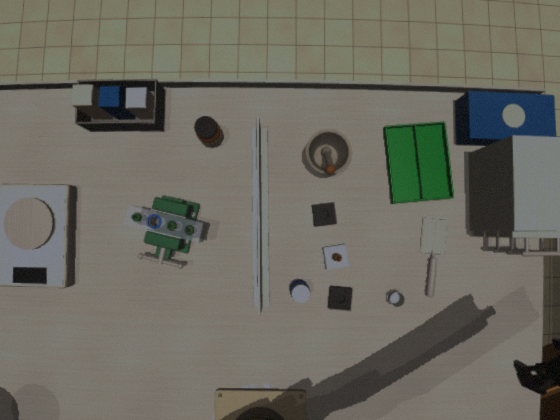

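View pics/side0.png

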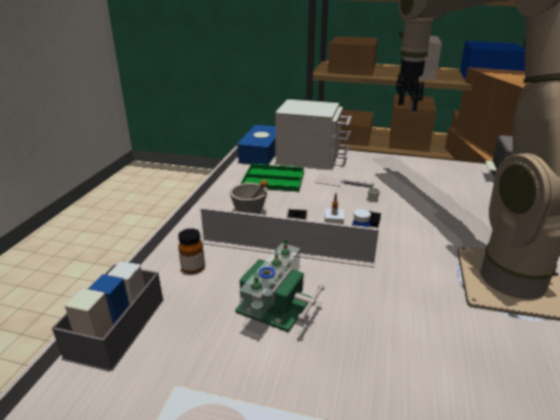

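Top view: there are three stand-like blocks, black at (324,214), white with the amber ampoule at (336,257) and black at (340,298). The white one fits the description. The collar is at (154,221), third of four along the rack, with green ampoules either side. I'll move nearer and confirm in a wrist crop.

```bash
python3 -m jog '{"offset":[[0.01,0.025,0.005],[0.01,0.025,0.005],[0.01,0.025,0.005],[0.01,0.025,0.005],[0.01,0.025,0],[0.01,0.025,0],[0.01,0.025,0],[0.01,0.025,0],[0.01,0.025,0],[0.01,0.025,0],[0.01,0.025,0],[0.01,0.025,0],[0,0,0],[0,0,0],[0,0,0]],"yaw":[4.3,4.3,4.3,4.3,4.3,4.3,4.3,4.3,4.3,4.3,4.3,4.3,0,0,0],"jaw":[0,0,0,0,0,0,0,0,0,0,0,0,0,0,0]}'
cat >> h.py <<'E'
def wrist():
    o=manip.get_obs(); p=manip.camera('wrist')
    T=np.eye(4); T[:3,:3]=R.from_quat(o['ee_rot']).as_matrix(); T[:3,3]=o['position']
    p['T']=T@p['hand_eye']; return p,o
def pose(p):
    if 'T' in p: return p['T'][:3,:3],p['T'][:3,3]
    return R.from_quat(p['attitude']).as_matrix(),np.array(p['eye'])
def proj(p,X):
    A,e=pose(p); q=(np.atleast_2d(X)-e)@A*[1,-1,-1]
    return cv2.projectPoints(q.reshape(-1,1,3),np.zeros(3),np.zeros(3),p['camera_matrix'],np.array(p['distortion']))[0].reshape(-1,2)
def ray(p,uv):
    A,e=pose(p); n=cv2.undistortPoints(np.array([[uv]],float),p['camera_matrix'],np.array(p['distortion']))[0,0]
    d=A@np.array([n[0],-n[1],-1]); return e,d/np.linalg.norm(d)
def tri(rays):
    M=sum(np.eye(3)-np.outer(d,d) for e,d in rays); b=sum((np.eye(3)-np.outer(d,d))@e for e,d in rays)
    return np.linalg.solve(M,b)
def atz(p,uv,z):
    e,d=ray(p,uv); return e+d*(z-e[2])/d[2]
E
python3 - <<'E'
from h import *
p,o=wrist(); save('w1.png',p['frame']); print(p['hand_eye'],p['T'],o['position'],R.from_quat(o['ee_rot']).as_matrix())
for n in ['ampoule','stand']: print(n,[(round(d['score'],2),np.round(d['at'],3).tolist(),proj(p,d['at'])[0].round()) for d in manip.tip_of(p,n)][:4])
E
```

```text
clock: 2.35
position: [0.3983, -0.2601, 0.2514]
ee_rot: [0.777, 0.629, -0.0, 0.0]
ft_force: [-0.4, 0.3, 0.0]
grip_width: 1.002
grasp_force: 0.0
[[-3.18335854e-04  9.58670846e-01  2.84517325e-01  7.22832242e-02]
 [ 9.99999614e-01  7.21983449e-05  8.75592665e-04 -1.85866301e-04]
 [ 8.18863481e-04  2.84517494e-01 -9.58670499e-01 -1.42935848e-01]
 [ 0.00000000e+00  0.00000000e+00  0.00000000e+00  1.00000000e+00]] [[ 9.78056189e-01  1.99528719e-01  5.99531568e-02  4.13104691e-01]
 [-2.08340307e-01  9.37562700e-01  2.78514811e-01 -1.89277892e-01]
 [-6.38140049e-04 -2.84893794e-01  9.58558876e-01  3.94330062e-01]
 [ 0.00000000e+00  0.00000000e+00  0.00000000e+00  1.00000000e+00]] [ 0.39826308 -0.26007867  0.25142264] [[ 2.08028728e-01  9.78122712e-01  9.49830141e-05]
 [ 9.78122638e-01 -2.08028671e-01 -4.21544767e-04]
 [-3.92563321e-04  1.80598458e-04 -9.99999907e-01]]
ampoule [(0.78, [0.454, -0.188, 0.007], array([319., 100.]))]
stand [(0.87, [0.354, -0.196, -0.002], array([229., 128.])), (0.62, [0.561, -0.152, 0.002], array([413.,  45.])), (0.58, [0.456, -0.187, -0.002], array([319.,  99.])), (0.48, [0.355, -0.34, 0.002], array([260., 249.]))]
```

View pics/w1.png

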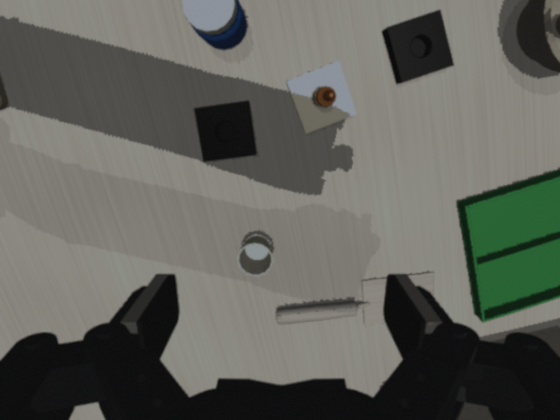

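The wrist view shows a white stand with an amber ampoule at (323,97), and black empty blocks at (226,131) and (418,46). Next, a second view for triangulation.

```bash
python3 -m jog '{"offset":[[0.01,0.02,-0.01],[0.01,0.02,-0.01],[0.01,0.02,-0.01],[0.01,0.02,0],[0,0,0],[0,0,0],[0,0,0]],"yaw":[0,0,0,0,0,0,0],"jaw":[0,0,0,0,0,0,0]}'
cat >> h.py <<'E'
def hull(p,x,z0=.015):
    a=np.linspace(0,2*np.pi,24,endpoint=False); m=np.zeros((420,560),np.uint8)
    for prof in ([(.009,z0),(.009,.052)],[(.009,.052),(.004,.058)],[(.004,.056),(.004,.084)]):
        P=np.vstack([np.c_[x[0]+r*np.cos(a),x[1]+r*np.sin(a),x[2]+z+0*a] for r,z in prof])
        cv2.fillConvexPoly(m,cv2.convexHull((proj(p,P)*16).round().astype(np.int32)),1,shift=4)
    return m>0
def cen(m): r,c=np.nonzero(m); return np.array([c.mean(),r.mean()])
E
python3 - <<'E'
from h import *
from scipy.optimize import least_squares, minimize
V=[]
for k in range(2):
    for c in ['side','top']:
        p=manip.camera(c); V.append((p,manip.masks_of(p,'ampoule')))
    p,o=wrist(); V.append((p,manip.masks_of(p,'ampoule')))
    print('tip',[np.round(d['at'],4) for d in manip.tip_of(p,'ampoule')][:1])
save('w2.png',p['frame'][40:320,140:500].repeat(2,0).repeat(2,1))
V=[(p,m[0]['region']) for p,m in V if m]
print([(m.sum(),cen(m).round(1),m.any(0).sum(),m.any(1).sum()) for p,m in V])
def iou(x,vs=V): return -sum((hull(p,x)&m).sum()/(hull(p,x)|m).sum() for p,m in vs)/len(vs)
def fit(vs):
    r=minimize(iou,[.454,-.187,.005],args=(vs,),method='Nelder-Mead',options=dict(initial_simplex=np.array([.454,-.187,.005])+np.vstack([np.zeros(3),.008*np.eye(3)]),xatol=1e-4))
    return r.x.round(4),r.fun
print('all',fit(V))
for v in V: print('one',fit([v]))
W=[v for v in V if 'T' in v[0]]
print('wrist',fit(W)); print(o['position'])
E
```

```text
clock: 3.08
position: [0.4382, -0.1806, 0.2214]
ee_rot: [0.777, 0.629, -0.0, 0.0]
ft_force: [-0.5, -1.2, -0.2]
grip_width: 1.002
grasp_force: 0.0
tip [array([ 0.4558, -0.1897,  0.005 ])]
tip [array([ 0.4563, -0.1888,  0.0072])]
[(np.int64(137), array([334.2, 206.1]), np.int64(9), np.int64(22)), (np.int64(66), array([336.5, 256.9]), np.int64(10), np.int64(9)), (np.int64(499), array([300.6, 191.1]), np.int64(22), np.int64(31)), (np.int64(50), array([336.9, 256.8]), np.int64(9), np.int64(8)), (np.int64(501), array([300.6, 192.5]), np.int64(21), np.int64(31))]
all (array([ 0.4561, -0.1842,  0.0027]), np.float64(-0.8311967069109926))
one (array([ 0.4558, -0.184 ,  0.0042]), np.float64(-0.8266666666666667))
one (array([ 0.4572, -0.1836,  0.0042]), np.float64(-0.9428571428571428))
one (array([ 0.4555, -0.1841,  0.0043]), np.float64(-0.9285714285714286))
one (array([ 0.4571, -0.1837,  0.0038]), np.float64(-0.7142857142857143))
one (array([ 0.4555, -0.1848,  0.0033]), np.float64(-0.9431818181818182))
wrist (array([ 0.4555, -0.1848,  0.0031]), np.float64(-0.935483870967742))
[ 0.43847967 -0.17962253  0.22136367]
```

View pics/w2.png

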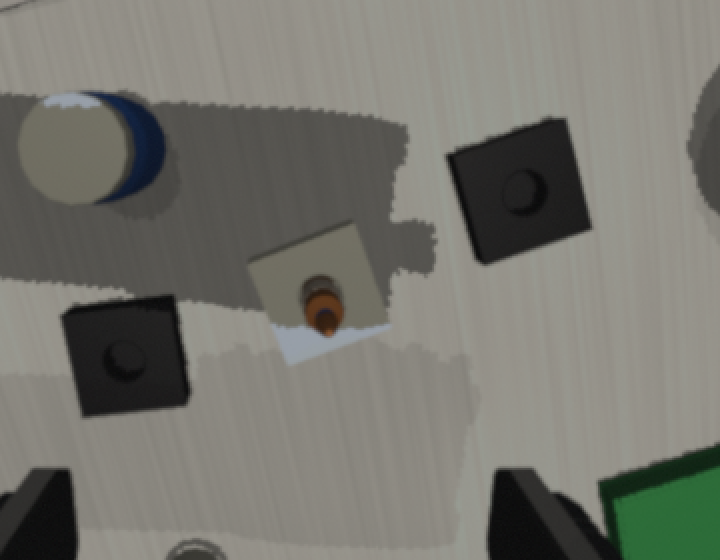

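The enlarged crop confirms it: an amber ampoule in the white stand at crop (322,310), with both black stands empty. Next I check the ampoule against the stand's corners, at full-frame pixels (264,171.5), (316,151), (335.5,202.5) and (284.5,222.5). I also check for the blue band in the side view, and measure the collar roughly.

```bash
python3 - <<'E'
from h import *
p,o=wrist()
C=np.array([atz(p,uv,.02) for uv in [(264,171.5),(316,151),(335.5,202.5),(284.5,222.5)]])
print('stand',C.mean(0).round(4),[np.linalg.norm(C[i]-C[i-1]).round(4) for i in range(4)])
s=manip.camera('side'); f=s['frame'][185:230,310:360]
hsv=cv2.cvtColor(f,cv2.COLOR_RGB2HSV); print('blue px on ampoule', [(c+310,r+185) for r,c in zip(*np.nonzero((hsv[...,0]>100)&(hsv[...,0]<130)&(hsv[...,1]>110))) ][:20])
print('tip/band expected',proj(s,[[.4558,-.1845,.089],[.4558,-.1845,.066],[.4558,-.1845,.02]]).round(1))
t=manip.camera('top'); rs=[]
for q in (s,t):
    m=manip.masks_of(q,'collar')
    if m:
        m=m[0]['region']; c=cen(m); print(m.sum(),c,atz(q,c,.1125).round(4)); rs.append(ray(q,c))
if len(rs)==2: print('tri',tri(rs))
print(o['position'])
E
```

```text
stand [ 0.4562 -0.1855  0.02  ] [np.float64(0.0561), np.float64(0.0542), np.float64(0.0554), np.float64(0.0553)]
blue px on ampoule [(np.int64(354), np.int64(221)), (np.int64(355), np.int64(221)), (np.int64(356), np.int64(221)), (np.int64(353), np.int64(222)), (np.int64(354), np.int64(222)), (np.int64(355), np.int64(222)), (np.int64(356), np.int64(222)), (np.int64(357), np.int64(222)), (np.int64(358), np.int64(222)), (np.int64(353), np.int64(223)), (np.int64(354), np.int64(223)), (np.int64(355), np.int64(223)), (np.int64(356), np.int64(223)), (np.int64(357), np.int64(223)), (np.int64(358), np.int64(223)), (np.int64(359), np.int64(223)), (np.int64(354), np.int64(224)), (np.int64(355), np.int64(224)), (np.int64(356), np.int64(224)), (np.int64(357), np.int64(224))]
tip/band expected [[334.9 192.7]
 [334.4 199.7]
 [333.4 213.5]]
114 [265.73684211 272.51754386] [0.5375 0.2442 0.1125]
28 [158.03571429 219.96428571] [0.541  0.2352 0.1125]
tri [0.5404354  0.23691861 0.10642837]
[ 0.43849316 -0.1795655   0.22134746]
```

Stand centre, ampoule fit and heights agree at about (0.456, -0.185), with the foot near 4 mm. Now descend to TCP z = 0.026.

```bash
python3 -m jog '{"offset":[[0.0175,-0.0055,0],[0,0,0],[0,0,-0.02],[0,0,-0.02],[0,0,-0.02],[0,0,-0.02],[0,0,-0.02],[0,0,-0.02],[0,0,-0.02],[0,0,-0.02],[0,0,-0.02],[0,0,-0.015],[0,0,0],[0,0,0],[0,0,0]],"yaw":[0,0,0,0,0,0,0,0,0,0,0,0,0,0,0],"jaw":[0,0,0,0,0,0,0,0,0,0,0,0,0,0,0]}' 40
python3 - <<'E'
from h import *
p,o=wrist(); save('w3.png',p['frame']); print(o['position'])
E
```

```text
clock: 5.28
position: [0.4565, -0.1852, 0.0273]
ee_rot: [0.777, 0.63, 0.0, 0.001]
ft_force: [1.0, -0.7, -0.2]
grip_width: 0.997
grasp_force: 0.0
[ 0.45654419 -0.18519747  0.02733045]
```

View pics/w3.png

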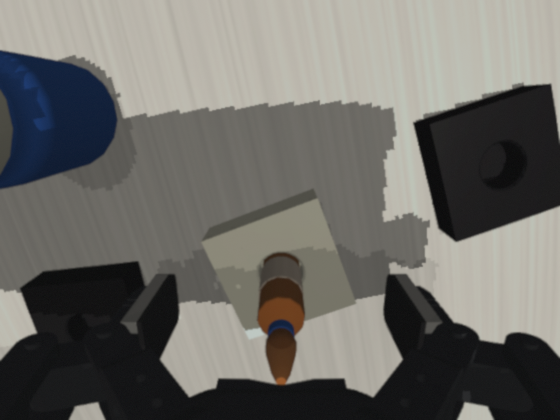

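The ampoule, blue band at (281,327), is centred between the fingers. Closing.

```bash
python3 -m jog '{"offset":[[0,0,0],[0,0,0],[0,0,0],[0,0,0],[0,0,0],[0,0,0],[0,0,0],[0,0,0],[0,0,0],[0,0,0]],"yaw":[0,0,0,0,0,0,0,0,0,0],"jaw":[0.3,0.5,0.7,0.85,1,1,1,1,1,1]}' 40
```

```text
clock: 6.17
position: [0.4561, -0.1851, 0.0265]
ee_rot: [0.777, 0.63, 0.0, 0.0]
ft_force: [-1.3, -0.8, 5.3]
grip_width: 0.197
grasp_force: 39.0
```

```bash
python3 -m jog '{"offset":[[0,0,0.008],[0,0,0.012],[0,0,0.02],[0,0,0.02],[0,0,0.02],[0,0,0.02],[0,0,0.02],[0,0,0.02],[0,0,0.02],[0,0,0.02],[0,0,0.02],[0,0,0.01],[0,0,0],[0,0,0]],"yaw":[0,0,0,0,0,0,0,0,0,0,0,0,0,0],"jaw":[1,1,1,1,1,1,1,1,1,1,1,1,1,1]}'
python3 - <<'E'
from h import *
p,o=wrist(); f=p['frame']
s=manip.camera('side'); e=proj(s,[o['position']])[0].astype(int)
g=s['frame'][e[1]-70:e[1]+70,e[0]-70:e[0]+70]
save('w4.png',np.hstack([f,np.pad(cv2.resize(g,(240,240)),((0,180),(0,0),(0,0)))]))
E
```

```text
clock: 7.33
position: [0.456, -0.185, 0.2364]
ee_rot: [0.777, 0.63, 0.0, 0.0]
ft_force: [-0.4, 0.2, -0.9]
grip_width: 0.199
grasp_force: 39.0
```

View pics/w4.png

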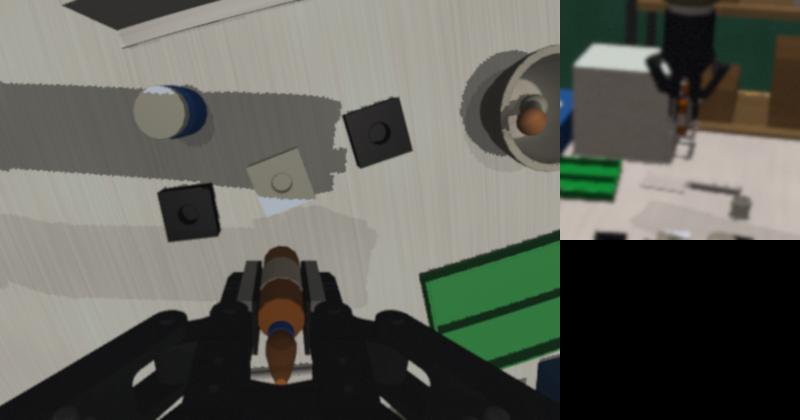

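Held upright and lifted clear. Now carry it across the divider at about 0.21 m foot height.

```bash
python3 -m jog '{"offset":[[0.002,0.01,0],[0.003,0.02,0],[0.003,0.02,0],[0.003,0.02,0],[0.003,0.02,0],[0.003,0.02,0],[0.003,0.02,0],[0.003,0.02,0],[0.003,0.02,0],[0.003,0.02,0],[0.003,0.02,0],[0.003,0.02,0],[0.003,0.02,0],[0.003,0.02,0],[0.003,0.02,0],[0.002,0.01,0],[0,0,0],[0,0,0]],"yaw":[0,0,0,0,0,0,0,0,0,0,0,0,0,0,0,0,0,0],"jaw":[1,1,1,1,1,1,1,1,1,1,1,1,1,1,1,1,1,1]}'
cat >> h.py <<'E'
def blue(p,m):
    h=cv2.cvtColor(p['frame'],cv2.COLOR_RGB2HSV); b=((h[...,0]>100)&(h[...,0]<135)&(h[...,1]>90)).astype(np.uint8)
    return b.astype(bool)&(cv2.dilate(m.astype(np.uint8),np.ones((7,7)))>0)
def ring(p,x):
    a=np.linspace(0,2*np.pi,40,endpoint=False); c=np.c_[np.cos(a),np.sin(a),0*a]
    h=lambda P:cv2.convexHull((proj(p,P+x)*16).round().astype(np.int32))
    m=np.zeros((420,560),np.uint8); cv2.fillConvexPoly(m,h(np.vstack([c*.017,c*.017+[0,0,.005]])),1,shift=4)
    cv2.fillConvexPoly(m,h(c*.0125+[0,0,.005]),0,shift=4); return m>0
E
cat > col.py <<'E'
from h import *
import pickle,os,sys
p,o=wrist(); save(sys.argv[1],p['frame']); print(o['position'])
m=manip.masks_of(p,'collar'); print([(round(d['score'],2),d['region'].sum(),cen(d['region'])) for d in m])
print([(round(d['score'],2),d['at'].round(4) if hasattr(d['at'],'round') else d['at']) for d in manip.tip_of(p,'collar_mouth')])
print('mouth by mask at z',atz(p,cen(m[0]['region']),.1125) if m else None)
L=pickle.load(open('v.pkl','rb')) if os.path.exists('v.pkl') else []
if m: L.append((p,m[0]['region'])); pickle.dump(L,open('v.pkl','wb'))
E
python3 col.py c1.png
```

```text
clock: 8.93
position: [0.5016, 0.1149, 0.2358]
ee_rot: [0.776, 0.63, -0.0, -0.0]
ft_force: [0.1, -0.2, -0.2]
grip_width: 0.199
grasp_force: 39.0
[0.50164006 0.11493846 0.23577368]
[(0.93, np.int64(821), array([295.34226553,  22.99147381])), (0.4, np.int64(3199), array([512.84307596, 357.32103782]))]
[(0.91, [0.5355, 0.2436, 0.1134])]
mouth by mask at z [0.53789778 0.24122871 0.1125    ]
```

View pics/c1.png

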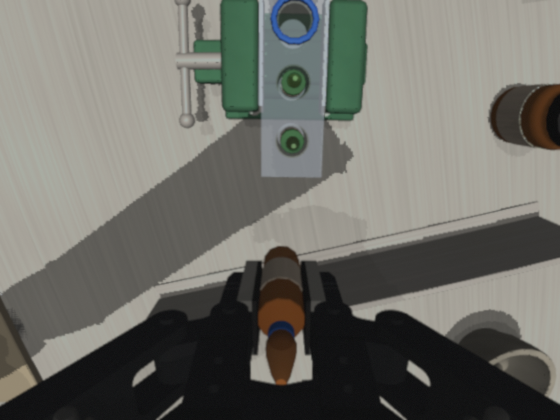

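The collar is at (295,22) with the rack aligned to the tool, and the two ampoules on the near side are at (293,82) and (291,140). Two more views closer in follow.

```bash
python3 -m jog '{"offset":[[0.004,0.015,0],[0.004,0.015,0],[0.004,0.015,0],[0,0.005,0],[0,0,0],[0,0,0],[0,0,0]],"yaw":[0,0,0,0,0,0,0],"jaw":[1,1,1,1,1,1,1]}'; python3 col.py c2.png
python3 -m jog '{"offset":[[0.004,0.015,0],[0.004,0.015,0],[0.002,0.01,0],[0,0,0],[0,0,0],[0,0,0]],"yaw":[0,0,0,0,0,0],"jaw":[1,1,1,1,1,1]}'; python3 col.py c3.png
cat > fit.py <<'E'
from h import *
import pickle
from scipy.optimize import minimize
L=pickle.load(open('v.pkl','rb'))
for k in (0,1):
    p,m=manip.camera(['side','top'][k]),None; m=manip.masks_of(p,'collar')
    if m: print(['side','top'][k],m[0]['score'],m[0]['region'].sum()); L.append((p,m[0]['region']))
def iou(x,vs): return -np.mean([(ring(p,x)&m).sum()/(ring(p,x)|m).sum() for p,m in vs])
def fit(vs,x0=np.array([.538,.243,.110])):
    r=minimize(iou,x0,args=(vs,),method='Nelder-Mead',options=dict(initial_simplex=x0+np.vstack([np.zeros(3),.006*np.eye(3)]),xatol=1e-4)); return r.x.round(4),round(r.fun,3)
W=[v for v in L if 'T' in v[0]]
print('wrist',fit(W),'all',fit(L))
for v in L: print(fit([v]))
E
python3 fit.py
```

```text
clock: 9.67
position: [0.514, 0.1636, 0.2363]
ee_rot: [0.777, 0.629, -0.0, 0.0]
ft_force: [0.4, -0.4, -0.3]
grip_width: 0.198
grasp_force: 39.0
[0.5140477  0.16357498 0.23625872]
[(0.9, np.int64(799), array([290.55193992,  92.48685857])), (0.5, np.int64(33), array([506.33333333, 371.03030303]))]
[(0.59, [0.5382, 0.2382, 0.1149])]
mouth by mask at z [0.53803781 0.24467466 0.1125    ]
clock: 10.32
position: [0.524, 0.2041, 0.2362]
ee_rot: [0.777, 0.63, -0.0, 0.0]
ft_force: [-0.4, -1.2, 0.4]
grip_width: 0.193
grasp_force: 39.0
[0.52401526 0.20408197 0.23620578]
[(0.74, np.int64(832), array([287.21274038, 151.52283654]))]
[(0.89, [0.5377, 0.2433, 0.1138])]
mouth by mask at z [0.53694344 0.2442595  0.1125    ]
wrist (array([0.5376, 0.244 , 0.1056]), np.float64(-0.811)) all (array([0.5376, 0.244 , 0.1056]), np.float64(-0.811))
(array([0.5386, 0.2468, 0.0955]), np.float64(-0.895))
(array([0.5379, 0.2442, 0.1009]), np.float64(-0.903))
(array([0.5373, 0.2438, 0.1063]), np.float64(-0.853))
```

```bash
python3 -m jog '{"offset":[[0.0045,0.013,0],[0.0045,0.013,0],[0.0045,0.014,0],[0,0,-0.015],[0,0,-0.015],[0,0,-0.01],[0,0,0],[0,0,0],[0,0,0]],"yaw":[0,0,0,0,0,0,0,0,0],"jaw":[1,1,1,1,1,1,1,1,1]}'
cat > chk.py <<'E'
from h import *
import sys
from scipy.optimize import minimize
p,o=wrist(); f=p['frame']; t=manip.camera('top'); s=manip.camera('side')
P=o['position']; print(P)
x0=np.array([P[0],P[1],P[2]-.0215])
for n,q in (('w',p),('t',t),('s',s)):
    m=manip.masks_of(q,'ampoule'); print(n,[(round(d['score'],2),d['region'].sum(),cen(d['region']).round(1)) for d in m][:2], 'foot exp',proj(q,[x0,x0+[0,0,.084]]).round(1).tolist(),[np.round(d['at'],4) for d in manip.tip_of(q,'ampoule')][:1])
m=manip.masks_of(p,'collar')
if m: print('collar',m[0]['score'],m[0]['region'].sum())
g=f.copy()
for c,col in ((np.array([.5375,.244,.115]),(255,0,0)),(np.array([P[0],P[1],P[2]-.0215]),(255,255,0))):
    a=np.linspace(0,2*np.pi,90); r=.017 if col[1]==0 else .009
    for u,v in proj(p,np.c_[c[0]+r*np.cos(a),c[1]+r*np.sin(a),c[2]+0*a]).astype(int):
        if 0<=v<420 and 0<=u<560: g[v,u]=col
e=proj(s,[x0+[0,0,.03]])[0].astype(int); k=s['frame'][e[1]-50:e[1]+50,e[0]-50:e[0]+50]
w=g[130:400,160:410]
save(sys.argv[1],np.hstack([cv2.resize(w,(463,500)),cv2.resize(k,(330,500)[::1] if 0 else (330,330)).repeat(1,0) if 0 else np.pad(cv2.resize(k,(330,330)),((0,170),(0,0),(0,0)))]))
E
python3 chk.py k1.png
```

```text
clock: 11.42
position: [0.5378, 0.245, 0.1972]
ee_rot: [0.777, 0.63, 0.0, 0.0]
ft_force: [-0.7, 0.0, 0.2]
grip_width: 0.196
grasp_force: 39.1
[0.53781765 0.24498226 0.19716606]
w [(0.74, np.int64(4751), array([280.8, 309.5]))] foot exp [[281.5, 259.2], [282.0, 379.6]] [array([0.5372, 0.2405, 0.178 ])]
t [(0.57, np.int64(2736), array([260. , 217.8])), (0.48, np.int64(91), array([140.9, 220.7]))] foot exp [[144.4, 220.7], [129.5, 219.7]] [array([0.5369, 0.2437, 0.1763])]
s [(0.46, np.int64(191), array([264.7, 233.4])), (0.43, np.int64(78), array([265.9, 272.6]))] foot exp [[265.0, 246.8], [264.4, 209.1]] [array([0.5371, 0.2453, 0.1737])]
collar 0.86 866
```

View pics/k1.png

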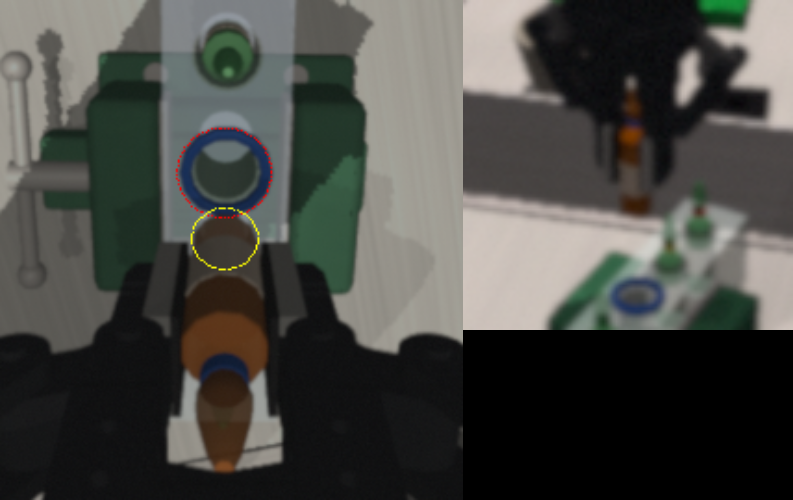

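The predicted collar circle (red) lies on the ring. The foot's amber edge is within about 1 mm of the prediction (yellow), and the ampoule looks upright in the side view. Descending about 50 mm.

```bash
python3 -m jog '{"offset":[[0,0,-0.01],[0,0,-0.01],[0,0,-0.01],[0,0,-0.008],[0,0,-0.006],[0,0,-0.005],[0,0,0],[0,0,0],[0,0,0],[0,0,0]],"yaw":[0,0,0,0,0,0,0,0,0,0],"jaw":[1,1,1,1,1,1,1,1,1,1]}'; python3 chk.py k2.png
```

```text
clock: 12.75
position: [0.5378, 0.2451, 0.1478]
ee_rot: [0.777, 0.63, 0.0, 0.0]
ft_force: [-0.3, 0.3, -0.3]
grip_width: 0.195
grasp_force: 39.1
[0.53775277 0.24512763 0.1478448 ]
w [(0.72, np.int64(4620), array([280.6, 309.8]))] foot exp [[281.5, 259.2], [282.0, 379.6]] [array([0.538 , 0.2396, 0.1257])]
t [(0.43, np.int64(68), array([149.4, 221.1]))] foot exp [[151.8, 221.2], [138.6, 220.4]] [array([0.5329, 0.2454, 0.1227])]
s [(0.68, np.int64(208), array([265.1, 254.7])), (0.67, np.int64(248), array([361.1, 217.8]))] foot exp [[265.4, 267.2], [264.8, 231.7]] [array([0.5365, 0.247 , 0.1255])]
collar 0.81 867
```

View pics/k2.png

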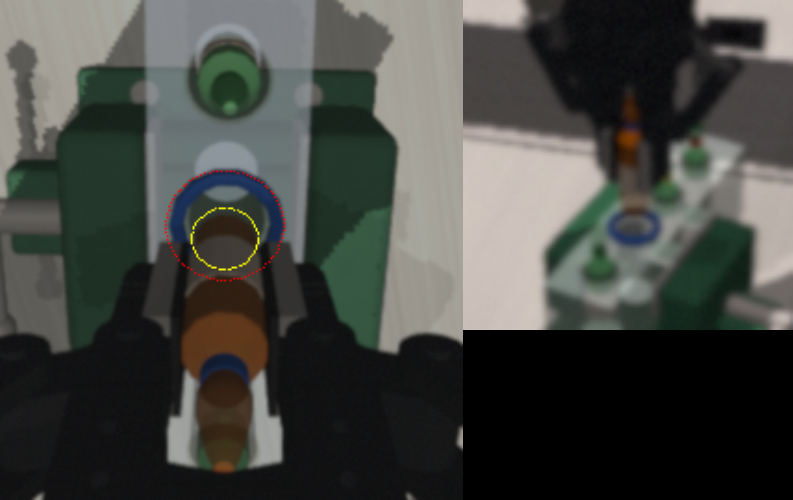

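The foot is centred in the ring, within about 1.5 mm, and about 11 mm above the collar. Handing in.

```bash
python3 -c "
from workcell import manip
print(manip.hand_in())"
```

```text
the job is handed in; nothing more can be done
None
```

The job is handed in: the amber ampoule is held still and upright over the blue collar, centred to about 1.5 mm by my measurement and with its foot about 11 mm above the collar; no verdict came back.

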